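# Load the reagent carrier with the white kit bottles

### The job

Load the carrier for the extraction run: stand each white reagent bottle, right down on the floor of the nest, in the nest block of the same colour as its cap. Keep the bottles upright and set them down rather than drop them, and leave the two amber bottles, which have caps like theirs but are not part of this kit, standing where they are.

Things in the scene. Friction and masses are not known exactly. Their poses are not given: they have to be found in the camera images.
- bottle_red: white plastic bottle with a red cap, to be packed, loose on the bench. 60 ml screw-cap bottle, upright: round body 42 mm diameter from the foot to 58 mm up, shoulder tapering in to 67 mm, ribbed cap 29 mm diameter from 70 to 89.5 mm; 50 to 105 g. Origin: centre of the underside, z up along the bottle's axis.
- bottle_blue: white plastic bottle with a blue cap, to be packed, loose on the bench. 60 ml screw-cap bottle, upright: round body 42 mm diameter from the foot to 58 mm up, shoulder tapering in to 67 mm, ribbed cap 29 mm diameter from 70 to 89.5 mm; 50 to 105 g. Origin: centre of the underside, z up along the bottle's axis.
- bottle_green: white plastic bottle with a green cap, to be packed, loose on the bench. 60 ml screw-cap bottle, upright: round body 42 mm diameter from the foot to 58 mm up, shoulder tapering in to 67 mm, ribbed cap 29 mm diameter from 70 to 89.5 mm; 50 to 105 g. Origin: centre of the underside, z up along the bottle's axis.
- bottle_yellow: white plastic bottle with a yellow cap, to be packed, loose on the bench. 60 ml screw-cap bottle, upright: round body 42 mm diameter from the foot to 58 mm up, shoulder tapering in to 67 mm, ribbed cap 29 mm diameter from 70 to 89.5 mm; 50 to 105 g. Origin: centre of the underside, z up along the bottle's axis.
- amber_red: dark brown (amber) bottle with a red cap and a pale label band, not part of this kit, loose on the bench. Same form and size as the white ones: 60 ml screw-cap bottle, upright: round body 42 mm diameter from the foot to 58 mm up, shoulder tapering in to 67 mm, ribbed cap 29 mm diameter from 70 to 89.5 mm; 50 to 105 g. Origin: centre of the underside, z up along the bottle's axis.
- amber_green: dark brown (amber) bottle with a green cap and a pale label band, not part of this kit, loose on the bench. Same form and size as the white ones: 60 ml screw-cap bottle, upright: round body 42 mm diameter from the foot to 58 mm up, shoulder tapering in to 67 mm, ribbed cap 29 mm diameter from 70 to 89.5 mm; 50 to 105 g. Origin: centre of the underside, z up along the bottle's axis.
- nest_red: red nest block, fixed, 84 mm square, 30 mm high, with a round bore 60 mm wide, 24 mm deep in its middle, open at the top. Origin: centre of the underside, 6 mm above the bench; bore floor 6 mm above it; x, y along the sides. The four nests sit two by two, 86 mm between centres, in an aluminium tray 188 mm square (rim 22 mm high, 21 mm grips on two sides); any colour in any corner.
- nest_blue: blue nest block, fixed, 84 mm square, 30 mm high, with a round bore 60 mm wide, 24 mm deep in its middle, open at the top. Origin: centre of the underside, 6 mm above the bench; bore floor 6 mm above it; x, y along the sides. The four nests sit two by two, 86 mm between centres, in an aluminium tray 188 mm square (rim 22 mm high, 21 mm grips on two sides); any colour in any corner.
- nest_green: green nest block, fixed, 84 mm square, 30 mm high, with a round bore 60 mm wide, 24 mm deep in its middle, open at the top. Origin: centre of the underside, 6 mm above the bench; bore floor 6 mm above it; x, y along the sides. The four nests sit two by two, 86 mm between centres, in an aluminium tray 188 mm square (rim 22 mm high, 21 mm grips on two sides); any colour in any corner.
- nest_yellow: yellow nest block, fixed, 84 mm square, 30 mm high, with a round bore 60 mm wide, 24 mm deep in its middle, open at the top. Origin: centre of the underside, 6 mm above the bench; bore floor 6 mm above it; x, y along the sides. The four nests sit two by two, 86 mm between centres, in an aluminium tray 188 mm square (rim 22 mm high, 21 mm grips on two sides); any colour in any corner.
Mind the look-alikes: they are no part of the job. Leave any turquoise look-alike of the bottle_green alone.

How it is judged (in metres and radians):
At the end, for the whole second after the job is handed in: Each white bottle stands on the floor of the bore of the nest of its cap's colour (axis within 12 mm of the nest's centre, underside 3 to 10 mm above the nest's origin), upright within 0.12 rad, at rest; both amber bottles upright and within 20 mm of where they started (horizontal distance between bottle_red and nest_red below 0.012 m and z of bottle_red in the frame of nest_red between 0.003 and 0.01 m and angle between each of bottle_red, bottle_blue, bottle_green, bottle_yellow, amber_red, amber_green's own z axis and vertical below 0.12 rad and linear speed of each of bottle_red, bottle_blue, bottle_green, bottle_yellow below 0.02 m/s and angular speed of each of bottle_red, bottle_blue, bottle_green, bottle_yellow below 0.2 rad/s and horizontal distance between bottle_blue and nest_blue below 0.012 m and z of bottle_blue in the frame of nest_blue between 0.003 and 0.01 m and horizontal distance between bottle_green and nest_green below 0.012 m and z of bottle_green in the frame of nest_green between 0.003 and 0.01 m and horizontal distance between bottle_yellow and nest_yellow below 0.012 m and z of bottle_yellow in the frame of nest_yellow between 0.003 and 0.01 m and distance of each of amber_red, amber_green from where it was at the start of the episode below 0.02 m); the robot touches nothing.
It fails at once if an amber bottle is shifted by more than 20 mm or tipped (distance of any of amber_red, amber_green from where it was at the start of the episode above 0.02 m or angle between any of amber_red, amber_green's own z axis and vertical above 0.5 rad).
It fails at once if a white bottle is tipped by more than about 35 degrees (angle between any of bottle_red, bottle_blue, bottle_green, bottle_yellow's own z axis and vertical above 0.6 rad).
It fails at once if a white bottle is dropped: it falls free at more than 0.7 m/s (from over about 25 mm) ((contact force between the fingers and bottle_red below 0.05 N and linear speed of bottle_red above 0.7 m/s) or (contact force between the fingers and bottle_blue below 0.05 N and linear speed of bottle_blue above 0.7 m/s) or (contact force between the fingers and bottle_green below 0.05 N and linear speed of bottle_green above 0.7 m/s) or (contact force between the fingers and bottle_yellow below 0.05 N and linear speed of bottle_yellow above 0.7 m/s)).
It also fails if it takes over 99 s, if anything falls off the work surface, if the arm or the gripper's body presses on something with over 40 N, if the wrist force passes 120 N, or if a joint passes its speed limit or range.

### The arm

A 6-joint arm with a two-finger parallel gripper is mounted at the origin on the work surface. World frame = base frame: x ahead of the robot, y to its left, z up, the work surface at z = 0. Lengths are in mm, angles in degrees, forces in N, time in s.
With the tool pointing down it reaches from about 350 to 850 mm from the base axis. Payload 8.1 kg.
Tool frame: the origin (TCP) lies between the finger pads; the fingertips stand 11 mm ahead of it and the grasp point (between the pads) lies 8 mm behind it; z points along the fingers, y is the line along which they close (so a half turn about z gives the same grasp; the last joint's range is limited). The gripper opens to 85 mm and grips with 20 to 120 N. Pads are 22 mm wide; open, the fingers measure 114 mm over their backs; the gripper's body (76 mm by 85 mm) begins 54 mm behind the grasp point. The pads swing forward as they close: fully open they stand 13 mm farther back than shut.
Start: joints at [-80.925, 7.471, 85.268, -0, 87.261, -4.893], TCP at [144.855, -582.256, 242.292] pointing down, gripper open.
Joint ranges: [-169.43, 169.43], [-51.17, 129.36], [1.28, 143.12], [-76.62, 256.62], [0, 156.53], [-152.29, 152.29]. Speed limits (degrees/s): [136.94, 136.94, 159.86, 180, 180, 180].

### API

Orientations are given as [roll, pitch, yaw] about the fixed x, y, z axes, in that order (R = Rz(yaw) Ry(pitch) Rx(roll)).
In Python, from bench import r, snapshot, get_calibration gives the robot as it stands.
- The arm moves only by the tool step_arm, never from a script. Its argument "rows" is a list of rows, each a list of 2 entries, a list of its own where there are three numbers: the shift along the tool's x, y, z in mm, then the turn about the tool's z in degrees. In form: [[[tx, ty, tz], yaw], ...]. A call has 1 to 12 rows; each row is the pose to reach, as a shift and turn from the pose commanded when the call began, along the tool's axes at that moment; what a row does not reach only later rows make up. A row lasts 1/10 s, in which the tool goes at most 50 mm and 8.59 degrees, less where a joint would pass 70% of its speed; a pose out of reach is approached as far as the arm can. A call with a gripper value outside its range is refused whole. "fingers" is the opening, from 0 (shut) to 1 (fully open), set as the call begins (left out, the last holds). The fingers move at their own pace and stop on an object; "squeeze" is the grip in N (left out, the last holds). Time passes only in rows, so rows that repeat a pose let the fingers close. It gives the time, the measured TCP pose, the force, the opening and the grip force at its end, in the units of the state.
- r.sense(): the state, without advancing time (a new reading comes with each control period).
- snapshot(name): name is "scene" or "top"; returns the picture (420x560x3 uint8, blue, green, red); there is no depth.
- get_calibration(name): a dict with "fovy" (degrees; the focal length in pixels is half the picture's height over the tangent of half this angle, whatever the lens; pixels are square), "cx", "cy" (the principal point, pixels), "eye" and "orientation" of the camera in the world. Camera axes: x right, y up, looking along -z (the intrinsics and any distortion apply to the point x, -y, -z); pixel columns grow to the right and rows downward; lengths in mm; the calibration is good to about 2 mm. A picture is of the moment at which its call begins. get_calibration takes no time and is no camera call.
- r.hand_in(): hands the job in; it is judged then, once.
The state is a dict: "time": time; "joint_pos": joint angles; "qd": joint speeds; "joint_efforts": joint torques, N m; "tool_pos": TCP position; "tcp_rot": TCP orientation; "ft_force": force on the tool from outside, world axes, zero at the start; "wrist_torque": the same for the moment, N m; "finger_gap": finger opening in mm; "grip_force": force on a finger pad.
Only numpy, scipy, OpenCV 4.12 (cv2) and the standard library are available. Lean on these libraries where they do the work, as an engineer would, in place of code of your own. Each camera call takes 0.05 s, during which the arm holds its last target. There are 200 camera calls.

## Working session

There is one attempt and no reset: what is moved stays moved. The work goes in short steps, Python scripts to look and compute and a tool call to move; the robot and the scene stay as the last step left them, time stands still between calls to the robot, and variables do not carry over. Pictures are saved under pics/ and viewed, at most 14 in all, crops included, and the job is handed in when it is done.

Besides the shell and the picture viewer there is one more tool, called after "Request:" by a JSON object that holds its "name" and its "arguments", one argument or row to a line. step_arm: Moves the arm, as the interface text tells. Its arguments: {"type":"object","properties":{"rows":{"type":"array"},"fingers":{"type":"number"},"squeeze":{"type":"number"}},"required":["rows"]}

```bash
mkdir -p pics; ls; python3 - <<'E'
from bench import r, snapshot, get_calibration
import cv2
for n in("scene","top"):
    cv2.imwrite(f"pics/{n}0.png",snapshot(n)); print(n,get_calibration(n))
s=r.sense(); print(s['time'],s['tool_pos'],s['tcp_rot'],s['finger_gap'])
E
```

```text
pics
scene {'fovy': 57.43771557548608, 'cx': 279.56011143177943, 'cy': 210.34391423444512, 'eye': array([1150.48586018,  307.3242006 ,  587.47048069]), 'orientation': array([ 52.66070529,  -0.98723225, 119.78023164])}
top {'fovy': 44.979927387059384, 'cx': 283.5686793162278, 'cy': 216.79625335088218, 'eye': array([ 292.56220273,  -14.1162047 , 1222.55192719]), 'orientation': array([  9.87000158,   0.11377176, -89.06978787])}
0.1 [ 144.78323969 -581.78228875  241.3635939 ] [-1.79905240e+02 -8.75011927e-03  1.39677102e+01] 85.2901135066353
```

View pics/scene0.png

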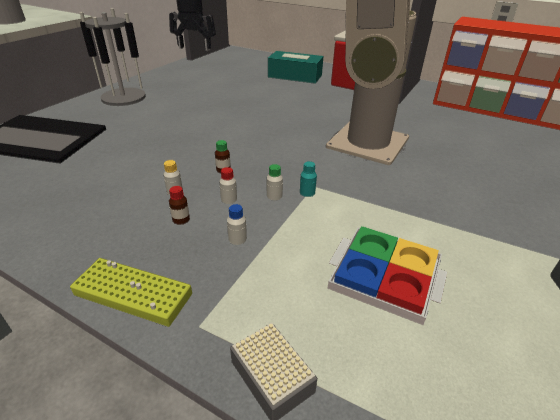

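View pics/top0.png

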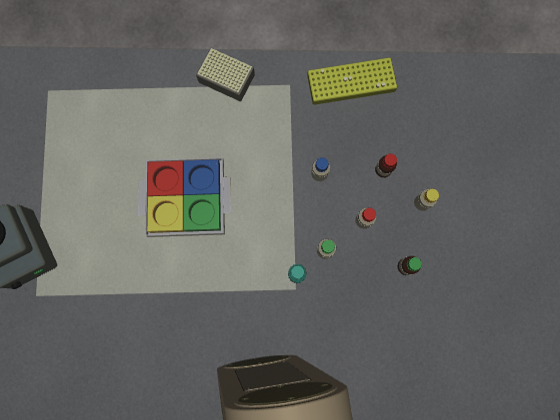

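The scene view shows seven upright bottles and the carrier. In the top view the caps are at:
- **White bottles:** blue (321,163), yellow (431,195), red (369,214), green (328,246).
- **Look-alikes:** amber red (390,159), amber green (414,264), and a turquoise bottle (297,273), which is left alone.
- **Nests:** red (166,178), blue (202,177), yellow (166,212), green (202,212).

Next I measure the positions and check this choice in one close crop.

```bash
cat > h.py <<'E'
import numpy as np, cv2
from scipy.spatial.transform import Rotation as R
from bench import r, snapshot, get_calibration
def ray(n,uv):
    c=get_calibration(n); f=210/np.tan(np.radians(c['fovy']/2))
    d=np.array([(uv[0]-c['cx'])/f,-(uv[1]-c['cy'])/f,-1])
    return c['eye'],R.from_euler('xyz',c['orientation'],degrees=True).apply(d)
def onz(n,uv,z):
    e,d=ray(n,uv); return e+d*(z-e[2])/d[2]
def tri(a,b):
    (e,d),(g,h)=ray('top',a),ray('scene',b)
    s=np.linalg.lstsq(np.c_[d,-h],g-e,rcond=None)[0]
    p,q=e+s[0]*d,g+s[1]*h
    return (p+q)/2,np.linalg.norm(p-q)
HUE=dict(red=[(0,6),(172,180)],blue=[(105,125)],green=[(52,75)],yellow=[(18,32)])
def blobs(img,c,smin=110,vmin=40):
    h=cv2.cvtColor(img,cv2.COLOR_BGR2HSV); m=0
    for a,b in HUE[c]: m=m|cv2.inRange(h,(a,smin,vmin),(b,255,255))
    return m
def blob(img,c,at,rad=14,**k):
    m=blobs(img,c,**k); n,l,s,ce=cv2.connectedComponentsWithStats(m)
    ok=[i for i in range(1,n) if s[i,4]>15 and np.hypot(*(ce[i]-at))<rad]
    i=max(ok,key=lambda i:s[i,4]); return ce[i],s[i],(l==i).astype(np.uint8)
def totool(dx,dy):
    y=np.radians(r.sense()['tcp_rot'][2]); return (dx*np.cos(y)+dy*np.sin(y), dx*np.sin(y)-dy*np.cos(y))
E
python3 - <<'E'
from h import *
T=cv2.imread('pics/top0.png');S=cv2.imread('pics/scene0.png')
caps=dict(blue=((321,163),(236,212)),yellow=((431,195),(171,166)),red=((369,214),(228,174)),green=((328,246),(275,170)))
extra=dict(red=((390,159),(177,192)),green=((414,264),(222,146)))
for nm,d in(('white',caps),('amber',extra)):
  for c,(a,b) in d.items():
    ca,sa,_=blob(T,c,a); cb,sb,_=blob(S,c,b)
    p,e=tri(ca,cb); print(nm,c,ca.round(1),sa[2:],cb.round(1),sb[2:],'z83',onz('top',ca,83).round()[:2],'tri',p.round(),round(e,1))
for c,a in dict(red=(166,178),blue=(202,177),yellow=(166,212),green=(202,212)).items():
    ce,s,m=blob(T,c,a); (x,y),wh,an=cv2.minAreaRect(cv2.findNonZero(m))
    print('nest',c,np.round((x,y),1),np.round(wh,1),round(an,1),onz('top',(x,y),36).round(1))
cv2.imwrite('pics/crop.png',cv2.resize(T[130:300,280:450],None,fx=3.4,fy=3.4,interpolation=cv2.INTER_CUBIC))
E
```

```text
white blue [321.6 164.2] [ 13  14 134] [235.4 211.1] [ 14  15 178] z83 [616. -95.] tri [618. -96.  78.] 2.6
white yellow [431.  195.5] [ 15  14 163] [169.9 165.8] [ 13  13 140] z83 [ 546. -346.] tri [ 548. -349.   78.] 2.9
white red [368.6 214.5] [ 14  14 154] [226.6 173. ] [ 14  13 143] z83 [ 499. -203.] tri [ 501. -205.   78.] 3.4
white green [327.7 246.3] [ 13  13 125] [274.4 170. ] [ 12  11 118] z83 [ 425. -109.] tri [ 426. -111.   78.] 2.4
amber red [389.2 161.4] [ 15  17 186] [176.  192.8] [ 15  15 177] z83 [ 625. -252.] tri [ 629. -255.   76.] 4.7
amber green [414.  263.6] [ 15  14 153] [221.2 145.4] [ 11  11 102] z83 [ 389. -303.] tri [ 390. -305.   78.] 2.1
nest red [165.5 178. ] [35. 34.] 0.0 [589.2 277.4  36. ]
nest blue [201.5 177. ] [34. 35.] 90.0 [593.1 190.8  36. ]
nest yellow [165.  213.5] [37. 36.] 90.0 [502.4 273.7  36. ]
nest green [201. 212.] [36. 34.] 90.0 [507.4 188.2  36. ]
```

View pics/crop.png

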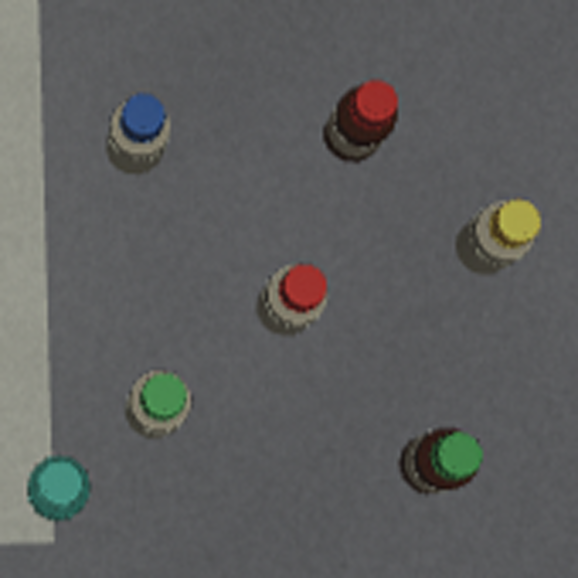

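The crop confirms the choice: blue, red, green and yellow caps sit on white bodies. Amber red (375,100), amber green (460,455) and turquoise (60,487) are left alone. The triangulated cap heights (78 mm) and nest pitch (about 86 mm) match the sizes given. First move is to above yellow, turning to yaw 0.

Request:
{"name": "step_arm", "arguments": {
  "rows": [
    [[30,-9,4],3],
    [[75,-22,9],8],
    [[120,-35,14],14],
    [[167,-49,20],14],
    [[214,-63,25],14],
    [[261,-77,31],14],
    [[308,-91,36],14],
    [[355,-105,42],14],
    [[400,-118,47],14],
    [[430,-126,50],14],
    [[447,-130,52],14],
    [[447,-130,52],14]
  ],
  "fingers": 1,
  "squeeze": 40
}}

```text
time: 1.3
tool_pos: [548.4, -346.7, 189.2]
tcp_rot: [-179.9, 0.1, 0.1]
ft_force: [-0.7, 0.0, 1.0]
finger_gap: 85.1
grip_force: 0.0
```

Request:
{"name": "step_arm", "arguments": {
  "rows": [
    [[-1,1,30],0],
    [[-1,1,70],0],
    [[-1,1,105],0],
    [[-1,1,130],0],
    [[-1,1,145],0],
    [[-1,1,151],0],
    [[-1,1,151],0]
  ]
}}

```text
time: 2.0
tool_pos: [545.7, -349.8, 39.3]
tcp_rot: [-180.0, 0.0, -0.1]
ft_force: [-0.3, 0.2, -0.4]
finger_gap: 84.9
grip_force: 0.0
```

Request:
{"name": "step_arm", "arguments": {
  "rows": [
    [[0,0,0],0],
    [[0,0,0],0],
    [[0,0,0],0],
    [[0,0,0],0],
    [[0,0,0],0],
    [[0,0,0],0],
    [[0,0,0],0],
    [[0,0,0],0]
  ],
  "fingers": 0
}}

```text
time: 2.8
tool_pos: [547.3, -349.8, 41.0]
tcp_rot: [179.9, -0.1, -0.0]
ft_force: [-0.7, 0.1, 6.4]
finger_gap: 41.2
grip_force: 41.0
```

```bash
python3 - <<'E'
from h import *
a=snapshot('scene')
cv2.imwrite('pics/g1.png',cv2.resize(a[100:260,90:290],None,fx=3.5,fy=3.5))
print(r.sense())
E
```

```text
{'time': 2.85, 'joint_pos': array([-3.71069971e+01,  2.45916246e+01,  8.67657604e+01,  7.30368434e-04,
        6.84919602e+01,  5.29112436e+01]), 'qd': array([1.25199295e-02, 8.60042289e-02, 5.92979079e-02, 7.52819798e-02,
       3.35787521e-02, 4.07685572e-05]), 'joint_efforts': array([-1.31246815e-01, -6.28681540e+01, -4.22035682e+01, -2.81399768e-02,
       -2.51130229e-01,  4.45088390e-04]), 'tool_pos': array([ 547.27412018, -349.80017597,   41.01345763]), 'tcp_rot': array([ 1.79909690e+02, -1.20587881e-01, -1.84125814e-02]), 'ft_force': array([-0.14542884, -0.13685752,  6.3723753 ]), 'wrist_torque': array([0.0571276 , 0.08465336, 0.03068301]), 'grip_force': 40.97786679631099, 'finger_gap': 40.56331279699286}
```

View pics/g1.png

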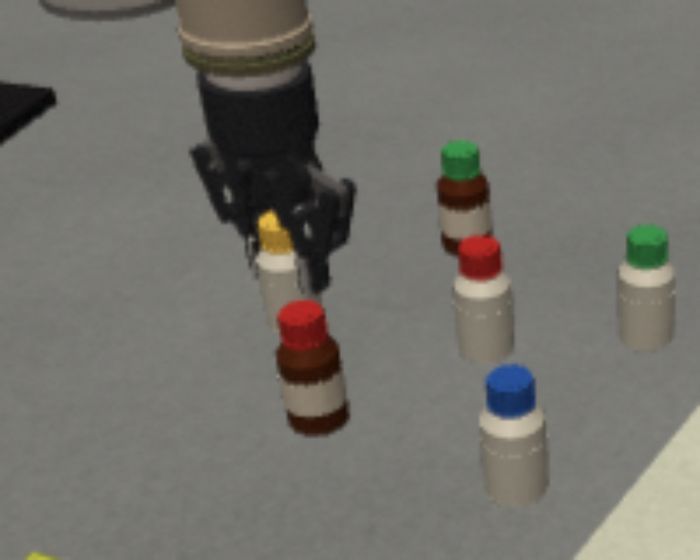

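Yellow is held on its body (gap 41 mm, grip 41 N). Lifting, then carrying it to the yellow nest.

Request:
{"name": "step_arm", "arguments": {
  "rows": [
    [[0,0,-10],0],
    [[0,0,-30],0],
    [[0,0,-60],0],
    [[0,0,-95],0],
    [[0,0,-130],0],
    [[0,-12,-145],0],
    [[-2,-32,-150],0],
    [[-4,-60,-150],0],
    [[-7,-95,-150],0],
    [[-10,-135,-150],0],
    [[-13,-178,-150],0],
    [[-16,-222,-150],0]
  ]
}}

```text
time: 4.05
tool_pos: [529.3, -124.8, 188.3]
tcp_rot: [-180.0, 0.1, -0.0]
ft_force: [0.5, 0.5, -0.0]
finger_gap: 40.7
grip_force: 40.5
```

Request:
{"name": "step_arm", "arguments": {
  "rows": [
    [[-3,-45,0],0],
    [[-6,-90,0],0],
    [[-9,-135,0],0],
    [[-12,-180,0],0],
    [[-15,-225,0],0],
    [[-18,-268,0],0],
    [[-21,-308,0],0],
    [[-23,-343,0],0],
    [[-25,-370,0],0],
    [[-26,-389,0],0],
    [[-27,-400,0],0],
    [[-27,-400,0],0]
  ]
}}

```text
time: 5.25
tool_pos: [502.5, 274.0, 188.6]
tcp_rot: [180.0, 0.1, 0.1]
ft_force: [-0.3, 0.2, -1.4]
finger_gap: 40.7
grip_force: 40.5
```

```bash
python3 - <<'E'
from h import *
a=snapshot('scene');b=snapshot('top')
c=np.vstack([cv2.resize(a[120:320,290:490],(560,560)).transpose(0,1,2)]); d=cv2.resize(b[120:280,110:270],(560,560))
cv2.imwrite('pics/p1.png',cv2.resize(np.hstack([c,d]),(800,400)))
print(r.sense()['tool_pos'],r.sense()['ft_force'])
E
```

```text
[503.20914598 272.32742511 188.85757641] [-0.40728111  0.34870591 -0.58358208]
```

View pics/p1.png

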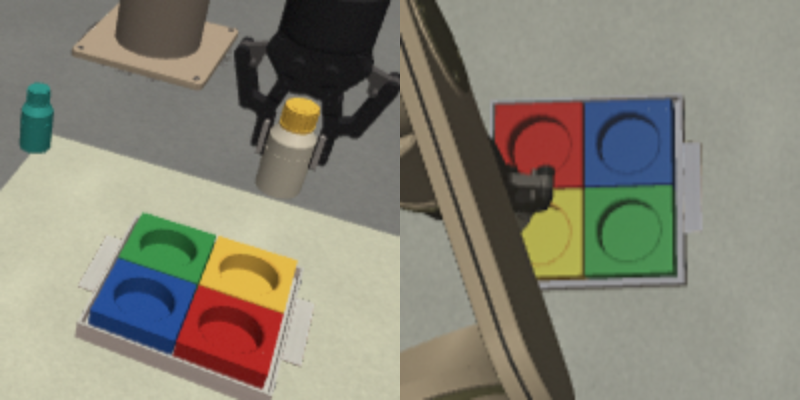

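The bottle hangs upright over the yellow nest, at (300,110) in the left half of the picture. I lower it part way and check it against the nest centre in the scene view.

Request:
{"name": "step_arm", "arguments": {
  "rows": [
    [[0,0,15],0],
    [[0,0,45],0],
    [[0,0,75],0],
    [[0,0,92],0],
    [[0,0,100],0],
    [[0,0,100],0]
  ]
}}

```text
time: 5.95
tool_pos: [502.6, 271.6, 87.3]
tcp_rot: [179.9, 0.2, -0.1]
ft_force: [0.2, -0.5, -0.3]
finger_gap: 40.8
grip_force: 40.5
```

```bash
python3 - <<'E'
from h import *
a=snapshot('scene'); s=r.sense(); zt=s['tool_pos'][2]
print(s['tool_pos'])
# cap: topmost yellow blob
m=blobs(a,'yellow'); n,l,st,ce=cv2.connectedComponentsWithStats(m)
for i in range(1,n):
    if st[i,4]>60 and ce[i][0]>320: print(st[i],ce[i].round(1),'cap@z',onz('scene',ce[i],zt-40+80).round(1))
S=cv2.imread('pics/scene0.png')
for c,at in dict(red=(404,286),blue=(361,270),green=(373,245),yellow=(414,257)).items():
    ce,_,m=blob(S,c,at,20); q=cv2.minEnclosingTriangle
    h=cv2.convexHull(cv2.findNonZero(m)); ap=cv2.approxPolyDP(h,4,True)[:,0]
    P=[onz('scene',p,36)[:2].round() for p in ap]; print(c,[list(map(int,p)) for p in P])
cv2.imwrite('pics/p2.png',cv2.resize(a[170:320,310:460],(600,600),interpolation=cv2.INTER_CUBIC))
E
```

```text
[503.50181268 272.12597197  88.87851062]
[415 212  19  19 258] [424.1 221.1] cap@z [510.7 270.7 128.9]
[390 238  49  39 885] [414.2 258.7] cap@z [624.2 280.2 128.9]
red [[552, 316], [649, 320], [654, 241], [556, 234]]
blue [[556, 229], [653, 237], [657, 158], [559, 148]]
green [[472, 226], [552, 230], [556, 147], [477, 145]]
yellow [[465, 312], [549, 315], [553, 235], [470, 230]]
```

View pics/p2.png

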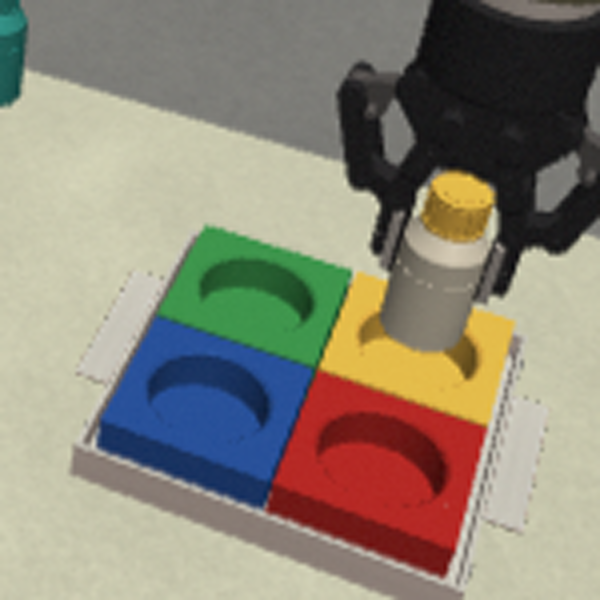

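The bottle lines up with the bore: the cap axis is within about 3 mm of the nest centre. The scene view puts the nest about 4 mm further in +x, so I nudge by 2 mm and lower.

Request:
{"name": "step_arm", "arguments": {
  "rows": [
    [[2,-1,10],0],
    [[2,-1,20],0],
    [[2,-1,28],0],
    [[2,-1,33],0],
    [[2,-1,36],0],
    [[2,-1,37],0],
    [[2,-1,38],0],
    [[2,-1,39],0],
    [[2,-1,39],0]
  ]
}}

```text
time: 6.9
tool_pos: [506.5, 274.2, 52.9]
tcp_rot: [-180.0, -0.1, -0.0]
ft_force: [-6.2, -1.9, 16.7]
finger_gap: 41.0
grip_force: 42.1
```

Request:
{"name": "step_arm", "arguments": {
  "rows": [
    [[0,0,-1],0],
    [[0,0,-1],0],
    [[0,0,-1],0],
    [[0,0,-1],0],
    [[0,0,-1],0]
  ],
  "fingers": 0.73
}}

```text
time: 7.4
tool_pos: [505.4, 273.8, 51.0]
tcp_rot: [180.0, 0.0, -0.0]
ft_force: [-0.1, 0.4, 0.2]
finger_gap: 62.2
grip_force: 0.0
```

Request:
{"name": "step_arm", "arguments": {
  "rows": [
    [[0,0,-10],0],
    [[0,0,-35],0],
    [[0,0,-75],0],
    [[0,0,-115],0],
    [[0,0,-135],0],
    [[0,0,-139],0]
  ]
}}

```text
time: 8.0
tool_pos: [507.6, 274.7, 195.2]
tcp_rot: [-179.8, -0.4, -0.0]
ft_force: [0.5, 0.5, 0.4]
finger_gap: 62.2
grip_force: 0.0
```

```bash
python3 - <<'E'
from h import *
a=snapshot('scene'); s=r.sense()
print(s['tool_pos'],s['finger_gap'],s['ft_force'])
cv2.imwrite('pics/p3.png',cv2.resize(a[170:320,310:460],(600,600),interpolation=cv2.INTER_CUBIC))
m=blobs(a,'yellow'); n,l,st,ce=cv2.connectedComponentsWithStats(m)
for i in range(1,n):
    if st[i,4]>60 and ce[i][0]>320: print(st[i],ce[i].round(1),'cap@z',onz('scene',ce[i],92).round(1))
E
```

```text
[506.92337374 274.4071653  193.43327581] 62.45011868171829 [-0.22819075 -0.43651628  0.28240017]
[412 228  18  18 238] [420.7 236.3] cap@z [511.8 273.1  92. ]
[390 238  49  39 683] [414.  258.3] cap@z [580.9 277.5  92. ]
```

View pics/p3.png

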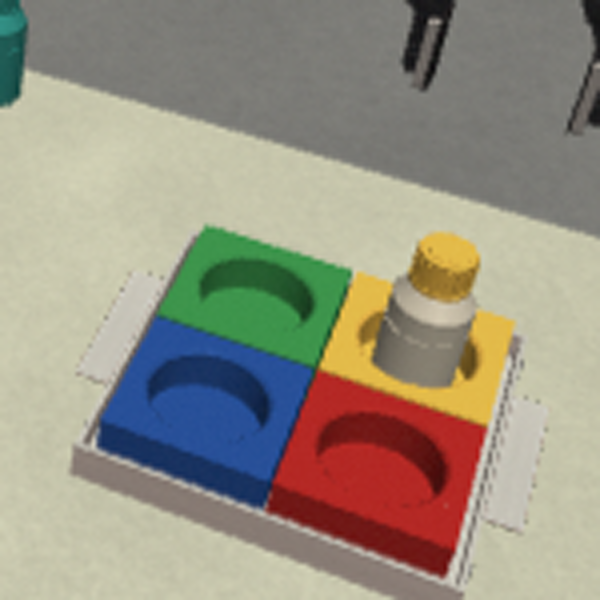

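Yellow stands upright in its bore (crop about (425,310)). Next is red white at about (500,-204).

Request:
{"name": "step_arm", "arguments": {
  "rows": [
    [[0,25,0],0],
    [[-1,70,0],0],
    [[-2,118,0],0],
    [[-3,167,0],0],
    [[-3,216,0],0],
    [[-4,265,0],0],
    [[-4,314,0],0],
    [[-4,363,0],0],
    [[-5,410,0],0],
    [[-5,450,0],0],
    [[-5,473,0],0],
    [[-5,478,0],0]
  ],
  "fingers": 1
}}

```text
time: 9.25
tool_pos: [498.9, -206.4, 188.2]
tcp_rot: [-179.9, 0.2, -0.2]
ft_force: [0.2, 1.0, -0.2]
finger_gap: 85.2
grip_force: 0.0
```

Request:
{"name": "step_arm", "arguments": {
  "rows": [
    [[0,0,15],0],
    [[0,0,50],0],
    [[0,0,90],0],
    [[0,0,122],0],
    [[0,0,142],0],
    [[0,0,151],0],
    [[0,0,151],0]
  ]
}}

```text
time: 9.95
tool_pos: [498.8, -202.1, 36.9]
tcp_rot: [-179.9, 0.2, 0.0]
ft_force: [-0.1, 0.1, -0.5]
finger_gap: 84.9
grip_force: 0.0
```

Request:
{"name": "step_arm", "arguments": {
  "rows": [
    [[0,0,0],0],
    [[0,0,0],0],
    [[0,0,0],0],
    [[0,0,0],0],
    [[0,0,0],0],
    [[0,0,0],0],
    [[0,0,0],0],
    [[0,0,0],0]
  ],
  "fingers": 0
}}

```text
time: 10.75
tool_pos: [501.6, -204.8, 41.0]
tcp_rot: [179.9, -0.2, -0.0]
ft_force: [-0.4, 1.3, 7.4]
finger_gap: 41.0
grip_force: 41.0
```

Request:
{"name": "step_arm", "arguments": {
  "rows": [
    [[0,0,-10],0],
    [[0,0,-35],0],
    [[0,0,-70],0],
    [[0,0,-108],0],
    [[0,-5,-138],0],
    [[3,-20,-150],0],
    [[9,-48,-150],0],
    [[16,-85,-150],0],
    [[24,-128,-150],0],
    [[33,-173,-150],0],
    [[41,-218,-150],0],
    [[50,-263,-150],0]
  ]
}}

```text
time: 11.95
tool_pos: [549.6, 61.5, 188.3]
tcp_rot: [-180.0, 0.1, -0.0]
ft_force: [0.9, -0.7, -1.0]
finger_gap: 40.8
grip_force: 40.5
```

Request:
{"name": "step_arm", "arguments": {
  "rows": [
    [[8,-43,0],0],
    [[16,-85,0],0],
    [[24,-125,0],0],
    [[30,-160,0],0],
    [[36,-190,0],0],
    [[40,-210,0],0],
    [[41,-219,5],0],
    [[41,-219,25],0],
    [[41,-219,55],0],
    [[41,-219,80],0],
    [[41,-219,95],0],
    [[41,-219,100],0]
  ]
}}

```text
time: 13.15
tool_pos: [589.7, 276.9, 86.2]
tcp_rot: [179.9, 0.3, -0.1]
ft_force: [-0.4, -0.3, -0.6]
finger_gap: 40.7
grip_force: 40.5
```

```bash
python3 - <<'E'
from h import *
a=snapshot('scene'); s=r.sense(); print(s['tool_pos'],s['grip_force'])
cv2.imwrite('pics/p4.png',cv2.resize(a[170:320,310:460],(600,600),interpolation=cv2.INTER_CUBIC))
E
```

```text
[590.22446846 277.10655282  86.96751507] 40.49655486247502
```

View pics/p4.png

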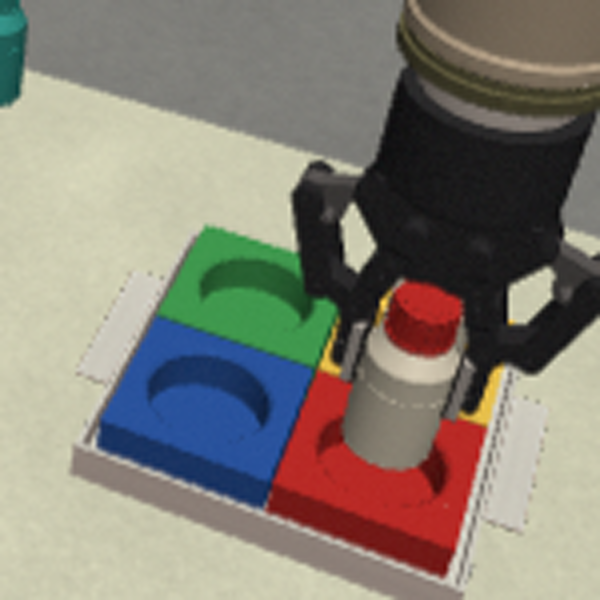

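Red hangs centred over the red bore at about (395,440). Lowering it to the floor and releasing.

Request:
{"name": "step_arm", "arguments": {
  "rows": [
    [[0,0,10],0],
    [[0,0,20],0],
    [[0,0,28],0],
    [[0,0,33],0],
    [[0,0,36],0],
    [[0,0,37],0],
    [[0,0,38],0],
    [[0,0,39],0],
    [[0,0,39],0]
  ]
}}

```text
time: 14.1
tool_pos: [592.5, 278.1, 53.0]
tcp_rot: [-180.0, -0.1, -0.0]
ft_force: [-5.8, -1.8, 12.8]
finger_gap: 40.8
grip_force: 41.9
```

Request:
{"name": "step_arm", "arguments": {
  "rows": [
    [[0,0,-1],0],
    [[0,0,-1],0],
    [[0,0,-1],0],
    [[0,0,-1],0],
    [[0,0,-1],0]
  ],
  "fingers": 0.73
}}

```text
time: 14.6
tool_pos: [591.4, 277.7, 50.9]
tcp_rot: [180.0, 0.0, -0.0]
ft_force: [0.3, -0.2, 0.2]
finger_gap: 62.5
grip_force: 0.0
```

Request:
{"name": "step_arm", "arguments": {
  "rows": [
    [[0,0,-10],0],
    [[0,0,-35],0],
    [[0,0,-75],0],
    [[0,0,-115],0],
    [[0,0,-135],0],
    [[0,0,-139],0]
  ]
}}

```text
time: 15.2
tool_pos: [593.7, 278.6, 195.7]
tcp_rot: [-179.8, -0.4, -0.0]
ft_force: [0.2, -0.1, 1.4]
finger_gap: 62.3
grip_force: 0.0
```

Request:
{"name": "step_arm", "arguments": {
  "rows": [
    [[-9,22,0],0],
    [[-27,64,0],0],
    [[-45,107,0],0],
    [[-64,150,0],0],
    [[-83,195,0],0],
    [[-102,240,0],0],
    [[-121,285,0],0],
    [[-140,329,0],0],
    [[-154,362,0],0],
    [[-162,381,0],0],
    [[-165,388,0],0],
    [[-165,388,0],0]
  ],
  "fingers": 1
}}

```text
time: 16.4
tool_pos: [425.8, -110.5, 189.6]
tcp_rot: [-180.0, 0.1, -0.1]
ft_force: [-0.0, 0.3, -0.1]
finger_gap: 84.9
grip_force: 0.0
```

Request:
{"name": "step_arm", "arguments": {
  "rows": [
    [[0,0,15],0],
    [[0,0,50],0],
    [[0,0,90],0],
    [[0,0,122],0],
    [[0,0,142],0],
    [[0,0,151],0],
    [[0,0,151],0]
  ]
}}

```text
time: 17.1
tool_pos: [425.2, -108.7, 37.3]
tcp_rot: [-179.9, 0.2, 0.0]
ft_force: [0.3, 0.3, 0.1]
finger_gap: 85.3
grip_force: 0.0
```

Request:
{"name": "step_arm", "arguments": {
  "rows": [
    [[0,0,0],0],
    [[0,0,0],0],
    [[0,0,0],0],
    [[0,0,0],0],
    [[0,0,0],0],
    [[0,0,0],0],
    [[0,0,0],0],
    [[0,0,0],0]
  ],
  "fingers": 0
}}

```text
time: 17.9
tool_pos: [427.6, -110.5, 40.7]
tcp_rot: [180.0, -0.1, -0.0]
ft_force: [-0.6, 1.2, 5.7]
finger_gap: 40.5
grip_force: 41.1
```

```bash
python3 - <<'E'
from h import *
a=snapshot('scene'); s=r.sense(); print(s['tool_pos'],s['grip_force'])
cv2.imwrite('pics/p5.png',cv2.resize(a[110:320,200:480],(800,600),interpolation=cv2.INTER_CUBIC))
E
```

```text
[ 427.59308847 -110.540665     40.69923711] 41.11199295166443
```

View pics/p5.png

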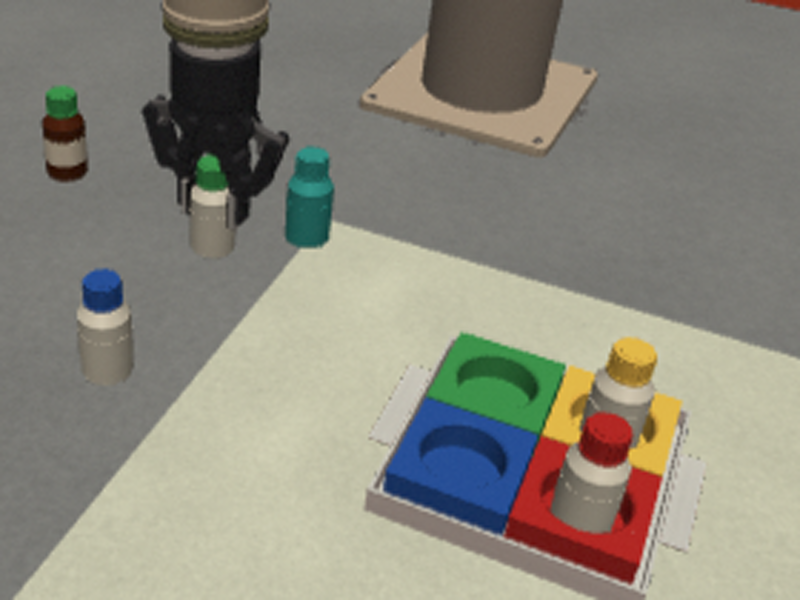

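Green is gripped at about (212,210), and red and yellow stand in their nests. Carrying green to its nest.

Request:
{"name": "step_arm", "arguments": {
  "rows": [
    [[0,0,-10],0],
    [[0,0,-35],0],
    [[0,0,-70],0],
    [[0,0,-108],0],
    [[0,0,-138],0],
    [[3,-10,-150],0],
    [[9,-32,-150],0],
    [[18,-65,-150],0],
    [[29,-105,-150],0],
    [[41,-147,-150],0],
    [[53,-190,-150],0],
    [[64,-230,-150],0]
  ]
}}

```text
time: 19.15
tool_pos: [489.9, 122.5, 188.3]
tcp_rot: [-180.0, 0.1, -0.0]
ft_force: [0.5, -0.7, -0.0]
finger_gap: 40.6
grip_force: 40.6
```

Request:
{"name": "step_arm", "arguments": {
  "rows": [
    [[9,-32,0],0],
    [[15,-54,0],0],
    [[18,-65,0],0],
    [[19,-68,5],0],
    [[19,-68,25],0],
    [[19,-68,60],0],
    [[19,-68,90],0],
    [[19,-68,110],0],
    [[19,-68,122],0],
    [[19,-68,130],0],
    [[19,-68,134],0],
    [[19,-68,136],0]
  ]
}}

```text
time: 20.35
tool_pos: [510.1, 187.7, 53.8]
tcp_rot: [-180.0, -0.1, -0.0]
ft_force: [0.2, -0.1, -2.6]
finger_gap: 40.8
grip_force: 40.6
```

Request:
{"name": "step_arm", "arguments": {
  "rows": [
    [[0,0,1],0],
    [[0,0,2],0],
    [[0,0,3],0],
    [[0,0,3],0]
  ]
}}

```text
time: 20.75
tool_pos: [510.6, 188.1, 52.7]
tcp_rot: [-180.0, -0.1, -0.0]
ft_force: [-6.4, -1.4, 13.7]
finger_gap: 40.8
grip_force: 42.1
```

Request:
{"name": "step_arm", "arguments": {
  "rows": [
    [[0,0,-1],0],
    [[0,0,-1],0],
    [[0,0,-1],0],
    [[0,0,-1],0],
    [[0,0,-1],0]
  ],
  "fingers": 0.73
}}

```text
time: 21.25
tool_pos: [509.5, 187.8, 51.2]
tcp_rot: [180.0, 0.0, -0.0]
ft_force: [-0.5, -0.8, 0.3]
finger_gap: 62.1
grip_force: 0.0
```

Request:
{"name": "step_arm", "arguments": {
  "rows": [
    [[0,0,-10],0],
    [[0,0,-35],0],
    [[0,0,-75],0],
    [[0,0,-115],0],
    [[0,0,-135],0],
    [[0,0,-139],0]
  ]
}}

```text
time: 21.85
tool_pos: [511.7, 188.4, 195.0]
tcp_rot: [-179.9, -0.4, -0.0]
ft_force: [0.5, 0.4, -0.0]
finger_gap: 62.4
grip_force: 0.0
```

Request:
{"name": "step_arm", "arguments": {
  "rows": [
    [[8,20,0],0],
    [[23,60,0],0],
    [[40,104,0],0],
    [[57,149,0],0],
    [[74,194,0],0],
    [[90,236,0],0],
    [[101,265,0],0],
    [[107,280,0],0],
    [[108,284,0],0],
    [[108,284,0],0]
  ],
  "fingers": 1
}}

```text
time: 22.85
tool_pos: [616.9, -95.8, 189.5]
tcp_rot: [-180.0, 0.1, -0.0]
ft_force: [0.1, 0.4, -0.4]
finger_gap: 85.5
grip_force: 0.0
```

Request:
{"name": "step_arm", "arguments": {
  "rows": [
    [[0,0,15],0],
    [[0,0,50],0],
    [[0,0,90],0],
    [[0,0,122],0],
    [[0,0,142],0],
    [[0,0,151],0],
    [[0,0,151],0]
  ]
}}

```text
time: 23.55
tool_pos: [615.8, -94.7, 37.2]
tcp_rot: [-179.9, 0.2, 0.0]
ft_force: [1.2, 0.1, 0.2]
finger_gap: 85.3
grip_force: 0.0
```

Request:
{"name": "step_arm", "arguments": {
  "rows": [
    [[0,0,0],0],
    [[0,0,0],0],
    [[0,0,0],0],
    [[0,0,0],0],
    [[0,0,0],0],
    [[0,0,0],0],
    [[0,0,0],0],
    [[0,0,0],0]
  ],
  "fingers": 0
}}

```text
time: 24.35
tool_pos: [618.8, -96.6, 41.2]
tcp_rot: [180.0, -0.2, -0.0]
ft_force: [-0.4, 0.9, 5.4]
finger_gap: 40.8
grip_force: 41.1
```

```bash
python3 - <<'E'
from h import *
a=snapshot('scene'); s=r.sense(); print(s['tool_pos'],s['grip_force'])
cv2.imwrite('pics/p6.png',cv2.resize(a[110:320,200:480],(800,600),interpolation=cv2.INTER_CUBIC))
E
```

```text
[618.7850484  -96.56111607  41.21124716] 41.105102892033756
```

View pics/p6.png

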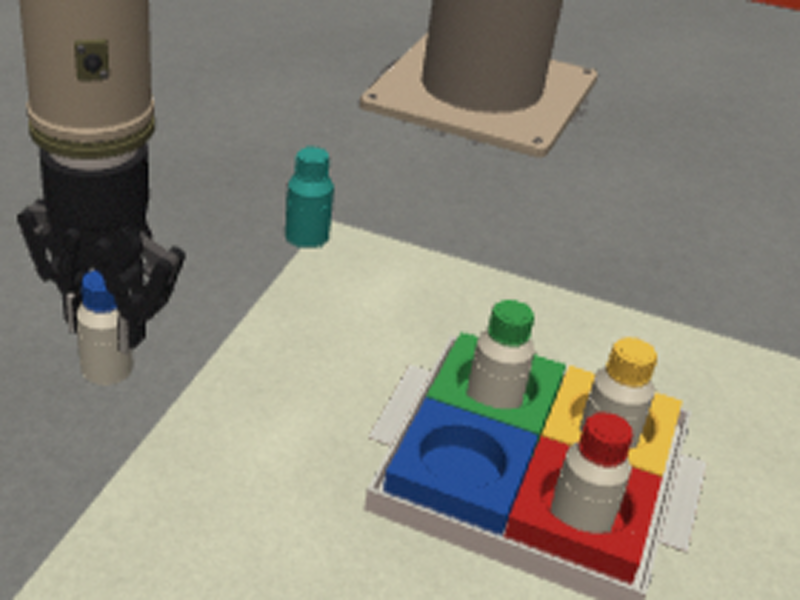

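Green stands in its nest (500,370) and blue is gripped (100,330). Carrying blue to its nest.

Request:
{"name": "step_arm", "arguments": {
  "rows": [
    [[0,0,-10],0],
    [[0,0,-35],0],
    [[0,0,-70],0],
    [[0,0,-108],0],
    [[0,0,-138],0],
    [[-1,-10,-150],0],
    [[-3,-32,-150],0],
    [[-5,-65,-150],0],
    [[-8,-105,-150],0],
    [[-11,-147,-150],0],
    [[-14,-190,-150],0],
    [[-17,-228,-150],0]
  ]
}}

```text
time: 25.6
tool_pos: [599.1, 134.3, 188.1]
tcp_rot: [-180.0, 0.1, -0.0]
ft_force: [0.6, -0.5, -1.7]
finger_gap: 40.7
grip_force: 40.6
```

Request:
{"name": "step_arm", "arguments": {
  "rows": [
    [[-2,-30,0],0],
    [[-4,-50,0],0],
    [[-5,-58,0],0],
    [[-5,-60,5],0],
    [[-5,-60,25],0],
    [[-5,-60,60],0],
    [[-5,-60,90],0],
    [[-5,-60,110],0],
    [[-5,-60,122],0],
    [[-5,-60,130],0],
    [[-5,-60,134],0],
    [[-5,-60,136],0]
  ]
}}

```text
time: 26.8
tool_pos: [596.2, 191.6, 53.9]
tcp_rot: [-180.0, -0.1, -0.0]
ft_force: [0.2, 1.2, -1.2]
finger_gap: 40.4
grip_force: 40.6
```

Request:
{"name": "step_arm", "arguments": {
  "rows": [
    [[0,0,1],0],
    [[0,0,2],0],
    [[0,0,3],0],
    [[0,0,3],0]
  ]
}}

```text
time: 27.2
tool_pos: [596.8, 192.0, 53.2]
tcp_rot: [-180.0, -0.2, -0.0]
ft_force: [-5.3, -1.9, 12.0]
finger_gap: 40.7
grip_force: 41.9
```

Request:
{"name": "step_arm", "arguments": {
  "rows": [
    [[0,0,-1],0],
    [[0,0,-1],0],
    [[0,0,-1],0],
    [[0,0,-1],0],
    [[0,0,-1],0]
  ],
  "fingers": 0.73
}}

```text
time: 27.7
tool_pos: [595.5, 191.8, 51.1]
tcp_rot: [180.0, 0.0, -0.0]
ft_force: [0.6, 0.4, -0.2]
finger_gap: 62.5
grip_force: 0.0
```

Request:
{"name": "step_arm", "arguments": {
  "rows": [
    [[0,0,-10],0],
    [[0,0,-35],0],
    [[0,0,-75],0],
    [[0,0,-115],0],
    [[0,0,-135],0],
    [[0,30,-139],0],
    [[0,75,-139],0],
    [[0,120,-139],0],
    [[0,165,-139],0],
    [[0,190,-139],0],
    [[0,200,-139],0],
    [[0,200,-139],0]
  ]
}}

```text
time: 28.9
tool_pos: [595.6, -9.3, 190.9]
tcp_rot: [-180.0, -0.0, -0.1]
ft_force: [-1.1, 0.3, -0.3]
finger_gap: 62.1
grip_force: 0.0
```

```bash
python3 - <<'E'
from h import *
a=snapshot('scene'); b=snapshot('top'); s=r.sense(); print(s['tool_pos'],s['ft_force'])
cv2.imwrite('pics/p7.png',np.hstack([cv2.resize(a[200:320,320:460],(420,360)),cv2.resize(b[140:250,120:240],(380,360))]))
for c,at in dict(red=(404,286),blue=(361,270),green=(373,245),yellow=(414,257)).items():
    m=blobs(a,c); n,l,st,ce=cv2.connectedComponentsWithStats(m)
    for i in range(1,n):
        if 60<st[i,4]<400 and np.hypot(*(ce[i]-at))<50: print(c,st[i][2:],onz('scene',ce[i],92).round(1))
E
```

```text
[595.5552381   -7.27442653 190.6255903 ] [-0.00454776 -0.0764173   0.53519168]
red [ 20  19 280] [596.  276.9  92. ]
blue [ 17  17 232] [600.1 191.5  92. ]
green [ 16  16 192] [513.  187.4  92. ]
green [ 18  24 183] [580.7 168.8  92. ]
green [ 24  28 303] [579.9 226.5  92. ]
yellow [ 18  18 239] [511.9 273.2  92. ]
yellow [ 18  28 291] [578.4 248.4  92. ]
yellow [ 19  29 308] [576.2 304.1  92. ]
```

View pics/p7.png

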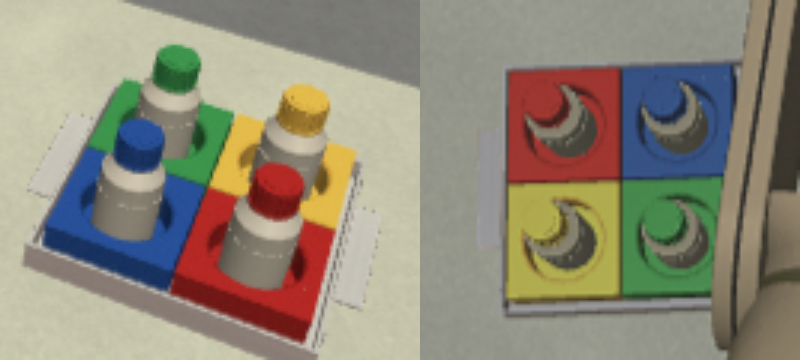

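All four bottles stand upright and centred in their own nests, at (130,190), (170,110), (290,140) and (260,240) in the left half of the picture. The arm is clear, so I hand in.

```bash
python3 -c "
from bench import r
print(r.hand_in())"
```

```text
the job is handed in; nothing more can be done
None
```

All four white bottles stand upright in the nests matching their caps, the amber and turquoise bottles were left untouched, and the job was handed in at about 29 s; the hand-in returned no verdict.

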